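Nest the measuring cups and show the set to the checklist camera

TASK

For the closing-down photo, nest the three steel measuring cups on the worktop in size order, small inside middle inside large, each seated on the bottom of the next with the three handles lying one above another. Then pick up the whole nested set and present it to the tablet's camera: straight in front of the lens at about lens height or a little above, roughly 20 cm from it, the cups level and the handles pointing sideways across the picture, left or right. Finish while still holding the set there, quite still; do not touch the tablet, and leave the spice jars, the ramekin and the squeeze bottle where they stand.

Things in the scene. Friction and masses are not known exactly. Their poses are not given: they have to be found in the camera images.
- large_cup: Largest of three plain steel measuring cups: round tapered open cup, 70 mm outside diameter at rim, 62 at foot, 40 high, wall and bottom 2 mm, about 110 g. Flat level handle 14 mm wide, 5 thick, top flush with the rim, ends 109 mm from the axis, then a wire hanging eye to 122 mm. Origin: centre of underside; z up the cup's axis; handle along the cup's own -x (towards the robot at start).
- middle_cup: The middle cup, same shape: rim 59 mm, foot 51 mm outside diameter, 44.5 mm high, handle 14 x 5 mm out to 103.5 mm from the axis, about 90 g. Seated in the large cup, its underside is 2 mm above the large cup's underside and its handle passes 1.5 mm above the large cup's handle. Origin and axes as for the large cup.
- small_cup: The smallest cup, same shape: rim 48 mm, foot 40 mm outside diameter, 49 mm high, handle 14 x 5 mm out to 98 mm from the axis, about 75 g. Seated in the middle cup, its underside is 2 mm above the middle cup's underside and its handle passes 1.5 mm above the middle cup's handle. Origin and axes as for the large cup.
- large_cup_handle (a point): Middle of the large cup's handle: 77 mm from the cup's axis (cup's -x), 37.5 mm above its underside.
- middle_cup_handle (a point): Middle of the middle cup's handle: 71.5 mm from the cup's axis (cup's -x), 42 mm above its underside.
- small_cup_handle (a point): Middle of the small cup's handle: 66 mm from the cup's axis (cup's -x), 46.5 mm above its underside.
- large_cup_eye (a point): Point on the large cup's handle 100 mm from the cup's axis.
- middle_cup_eye (a point): Point on the middle cup's handle line 100 mm from the cup's axis.
- small_cup_eye (a point): Point on the small cup's handle line 100 mm from the cup's axis, in its hanging eye.
- set_middle (a point): Middle of the nested set: a point on the large cup's axis, 26 mm above its underside. The nested set is 53 mm high, its handles together 18 mm (35 to 53 mm above the large cup's underside).
- tablet: Tablet computer 245 mm wide, 165 high, 10 thick, in a fixed steel counter stand (foot 80 mm deep, 110 wide); about 180 mm high in all. The screen leans back 11 degrees and faces the robot's side. Origin: under the stand, on the worktop; its own -x points level out of the screen, y along the screen's width, z up.
- tablet_lens (a point): The front camera's lens, a small dark dot in the middle of the tablet's upper edge, 171 mm above the worktop and 4 mm on the screen's side of the tablet's origin.
- spice_cumin: Glass spice jar with black cap, 41 mm across, 105 mm high, at the back of the worktop; to be left alone. Origin: centre of the underside.
- spice_smoke: Second such spice jar; to be left alone. Origin: centre of the underside.
- ramekin: White ramekin of sauce, 67 mm across, 42 mm high, not part of the set; to be left alone. Origin: centre of the underside.
- squeeze_bottle_9: Squeeze bottle of pale sauce, 68 mm across, 200 mm high, at the back left; to be left alone. Origin: centre of the underside.

How it is judged:
On the way:
1. the three cups stand nested on the worktop, in size order, seated, handles one above another (height (world z) of large_cup below 0.005 m and angle between large_cup's own z axis and vertical below 0.1 rad and z of middle_cup in the frame of large_cup between -0.002 and 0.006 m and horizontal distance between middle_cup and large_cup below 0.008 m and horizontal distance between middle_cup_eye and large_cup_eye below 0.02 m and z of small_cup in the frame of middle_cup between -0.002 and 0.006 m and horizontal distance between small_cup and middle_cup below 0.008 m and horizontal distance between small_cup_eye and middle_cup_eye below 0.02 m), for 0.3 s.
At the end, for the whole second after the job is handed in: Cups nested, seated, handles in line (20 mm at 100 mm out). Fingers alone hold the set in the air and still: 13 to 27 cm in front of the lens, within 4 cm sideways, 3 cm below to 8 cm above lens height, level within 11 degrees, handles within 17 degrees of parallel to the screen (z of middle_cup in the frame of large_cup between -0.002 and 0.006 m and horizontal distance between middle_cup and large_cup below 0.008 m and horizontal distance between middle_cup_eye and large_cup_eye below 0.02 m and z of small_cup in the frame of middle_cup between -0.002 and 0.006 m and horizontal distance between small_cup and middle_cup below 0.008 m and horizontal distance between small_cup_eye and middle_cup_eye below 0.02 m and (contact force between the fingers and large_cup above 0.5 N or contact force between the fingers and middle_cup above 0.5 N or contact force between the fingers and small_cup above 0.5 N) and height (world z) of large_cup above 0.1 m and x of set_middle in the frame of tablet_lens between -0.27 and -0.13 m and y of set_middle in the frame of tablet_lens between -0.04 and 0.04 m and z of set_middle in the frame of tablet_lens between -0.03 and 0.08 m and angle between large_cup's own z axis and vertical below 0.2 rad and angle between the x axis of large_cup and the y axis of tablet, either way round below 0.3 rad and linear speed of large_cup below 0.02 m/s and angular speed of large_cup below 0.2 rad/s); the arm keeps its last pose, push and grip.
It fails at once if the tablet or its stand is touched (contact force between any of the arm, the fingers, large_cup, middle_cup, small_cup and tablet above 1 N).
It fails at once if a bystander is shifted by more than 3 cm or knocked over (distance of any of spice_cumin, spice_smoke, ramekin, squeeze_bottle_9 from where it was at the start of the episode above 0.03 m or angle between any of spice_cumin, spice_smoke, ramekin, squeeze_bottle_9's own z axis and vertical above 0.5 rad).
It also fails if it takes over 54 s, if anything falls off the work surface, if the arm or the gripper's body presses on something with over 40 N, if the wrist force passes 120 N, or if a joint passes its speed limit or range.

ROBOT

A 6-joint arm with a two-finger parallel gripper is mounted at the origin on a cart in front of the work surface, level with it; the furniture and walls round the work are solid. World frame = base frame: x ahead of the robot, y to its left, z up, the work surface at z = 0. Lengths are in m, angles in rad, forces in N, time in s.
With the tool pointing down it reaches from about 0.375 to 0.9 m from the base axis. Payload 3.1 kg.
Tool frame: the origin (TCP) lies midway between the tips of the shut fingers; the grasp point (between the pads) lies 19 mm behind it (manip.hold_point_z is the distance from the TCP to the grasp point, in m); z points along the fingers, y is the direction in which the jaws open and shut (so a half turn about z gives the same grasp; the last joint's range is limited). The gripper opens to 85 mm and grips with 20 to 120 N. Pads are 22 mm wide; open, the fingers measure 114 mm over their backs; the gripper's body (76 mm by 85 mm) begins 54 mm behind the grasp point. The pads swing forward as they close: fully open they stand 13 mm farther back than shut.
Start: joints at [0.928, 0.527, 1.433, -0, 1.181, -0.178], TCP at [0.28, 0.559, 0.231] pointing down, gripper open.
Joint ranges: [-3.08, 3.08], [-0.75, 2.2], [0.22, 2.44], [-1.43, 4.57], [0, 2.65], [-2.85, 2.85]. Speed limits (rad/s): [2.79, 2.79, 3.14, 3.14, 3.14, 3.14].

INTERFACE

Orientations are given as a unit quaternion [x, y, z, w].
In Python, from station import manip gives the robot as it stands.
- The arm moves only by the tool drive_tool, never from a script. Its argument "motion" is one flat list of numbers, 7 for each row, row after row: the shift along the tool's x, y, z in mm, then the turn, a rotation vector about the tool's x, y, z in degrees, then the finger opening in mm, from 0 to 85.4. A call has 1 to 8 rows; each row is the pose to reach, as a shift and turn from the pose measured when the call began, along the tool's axes at that moment; what a row does not reach only later rows make up. A row lasts 1/8 s, in which the tool goes at most 62.5 mm and 10.7 degrees, less where a joint would pass 70% of its speed; a pose out of reach is approached as far as the arm can. A call with a gripper value outside its range is refused whole. The fingers move at their own pace and stop on an object; "force" is the grip in N (left out, the last holds). Time passes only in rows, so rows that repeat a pose let the fingers close. It gives the time, the measured TCP pose, the force and the opening at its end, in the units of the state.
- manip.sense(): the state, without advancing time (a new reading comes with each control period).
- manip.snapshot(name): name is "side" or "top" or "wrist"; returns a dict with "color" (384x512x3 uint8, red, green, blue), "fx", "fy", "cx", "cy" (pixels), "k1" (the pictures are not rectified: a ray, as slopes to the right and down, at radius r is drawn at 1 + k1 r^2 times it, then the intrinsics apply), "view" (4x4, takes a point from world to camera coordinates). Camera axes: x right, y up, looking along -z (the intrinsics and any distortion apply to the point x, -y, -z); pixel columns grow to the right and rows downward; lengths in m; the calibration is good to about 2 mm. A picture is of the moment at which its call begins. There is no depth.
- manip.sign_off(): hands the job in, once; it reports no verdict.
The state is a dict: "t": time; "q": joint angles; "qd": joint speeds; "tau": joint torques, N m; "tcp_pos": TCP position; "tool_rot": TCP orientation; "force": force on the tool from outside, world axes, zero at the start; "ft_torque": the same for the moment, N m; "finger_gap": opening from 0.0 (shut) to 1.0 (fully open).
Only numpy, scipy, OpenCV 4.12 (cv2) and the standard library are available. Lean on these libraries where they do the work, as an engineer would, in place of code of your own. Each camera call takes 0.05 s, during which the arm holds its last target.

## Working session

There is one attempt and no reset: what is moved stays moved. The work goes in short steps, Python scripts to look and compute and a tool call to move; the robot and the scene stay as the last step left them, time stands still between calls to the robot, and variables do not carry over. Pictures are saved under pics/ and viewed, and the job is handed in when it is done.

Besides the shell and the picture viewer there is one more tool, called after "Emit:" as name(argument=value, ...), one argument or row to a line, values as JSON. drive_tool: Moves the arm, as the interface text tells. Its arguments: {"type":"object","properties":{"motion":{"type":"array","items":{"type":"number"}},"force":{"type":"number"}},"required":["motion"]}

```bash
ls; mkdir -p pics
cat > h.py <<'E'
import numpy as np, cv2, sys
from station import manip
from scipy.spatial.transform import Rotation as R
def snap(n,f,crop=None,s=1):
    d=manip.snapshot(n); im=d['color'][:,:,::-1].copy()
    np.savez('pics/'+f+'.npz',**{k:np.array(v) for k,v in d.items()})
    show(f,f,crop,s); return d
def show(f,out,crop=None,s=1):
    d=np.load('pics/'+f+'.npz'); im=d['color'][:,:,::-1].copy()
    if crop: x0,y0,x1,y1=crop; im=im[y0:y1,x0:x1]
    im=cv2.resize(im,None,fx=s,fy=s,interpolation=cv2.INTER_CUBIC); cv2.imwrite('pics/'+out+'.png',im)
def ray(d,u,v):
    x=(u-d['cx'])/d['fx'];y=(v-d['cy'])/d['fy']
    k=float(d['k1']); xu,yu=x,y
    for _ in range(30):
        r2=xu*xu+yu*yu; xu,yu=x/(1+k*r2),y/(1+k*r2)
    V=d['view']; Rm=V[:3,:3]; o=-Rm.T@V[:3,3]
    return o, Rm.T@np.array([xu,-yu,-1.])
def pix(f,u,v,z):
    d=np.load('pics/'+f+'.npz'); o,w=ray(d,u,v); return o+w*(z-o[2])/w[2]
def proj(f,p):
    d=np.load('pics/'+f+'.npz'); c=d['view'][:3,:3]@np.array(p)+d['view'][:3,3]
    x,y=c[0]/-c[2],-c[1]/-c[2]; k=1+float(d['k1'])*(x*x+y*y)
    return d['fx']*x*k+d['cx'],d['fy']*y*k+d['cy']
E
python3 - <<'E'
from h import *
s=manip.sense(); print(s, manip.hold_point_z)
for n in ['side','top','wrist']: 
    d=snap(n,n+'0',s=1.5); print(n,d['view'],d['fx'],d['k1'])
E
```

```text
pics
{'t': 0.0, 'q': array([ 9.28522214e-01,  5.28476425e-01,  1.43392495e+00,  5.85201944e-06,
        1.18140038e+00, -1.78530877e-01]), 'qd': array([-5.09874923e-04, -1.18223671e-03, -3.21453673e-05,  5.46738444e-04,
       -2.05690282e-03, -1.03437752e-03]), 'tau': array([ 2.38926259e-04, -4.42353487e+01, -1.78024954e+01, -2.52963573e-04,
        8.42861307e-03,  3.36767307e-06]), 'tcp_pos': array([0.27910782, 0.55840259, 0.23032012]), 'tool_rot': array([ 2.29800399e-01,  9.73237153e-01, -1.01174854e-03, -4.43172489e-04]), 'force': array([-0.381852  , -0.5405641 ,  0.34865601]), 'ft_torque': array([-0.03015108,  0.02872543,  0.01197156]), 'finger_gap': 0.9957916532401132} 0.0187
side [[-0.98316584  0.181726   -0.01898929  0.52053769]
 [-0.13835542 -0.67255748  0.7269967  -0.02961874]
 [ 0.11934281  0.7173856   0.68637832 -1.38181828]
 [ 0.          0.          0.          1.        ]] 492.0834120058842 0.0679696804945086
top [[ 0.00139649 -0.99988857  0.01486264 -0.0166302 ]
 [ 0.99218446  0.00323986  0.12473771 -0.57490693]
 [-0.12477196  0.01457228  0.99207843 -1.15482334]
 [ 0.          0.          0.          1.        ]] 399.6289053113431 -0.09711250957647932
wrist [[ 0.44764392  0.89420852 -0.00245993 -0.62352808]
 [-0.85423638  0.42681716 -0.29682878  0.03804237]
 [-0.26437688  0.13497496  0.95492755 -0.3804804 ]
 [ 0.          0.          0.          1.        ]] 328.98359424780926 -0.0445409592419126
```

View pics/top0.png

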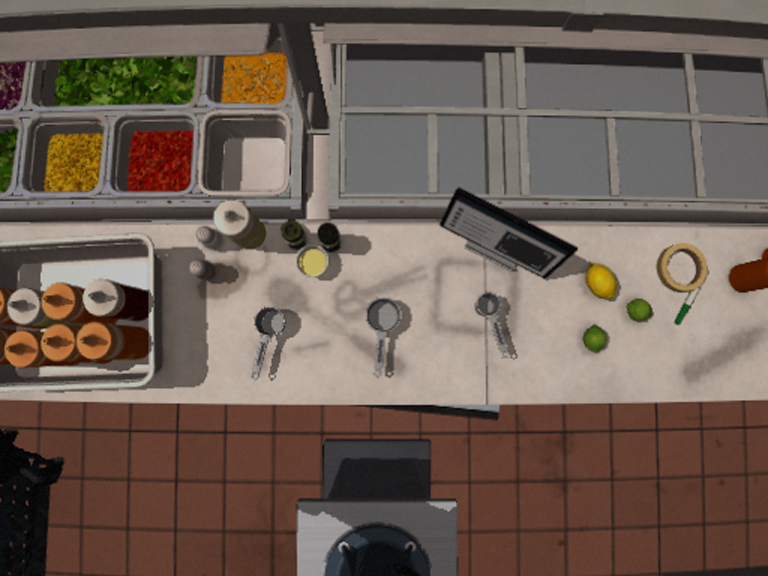

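View pics/side0.png

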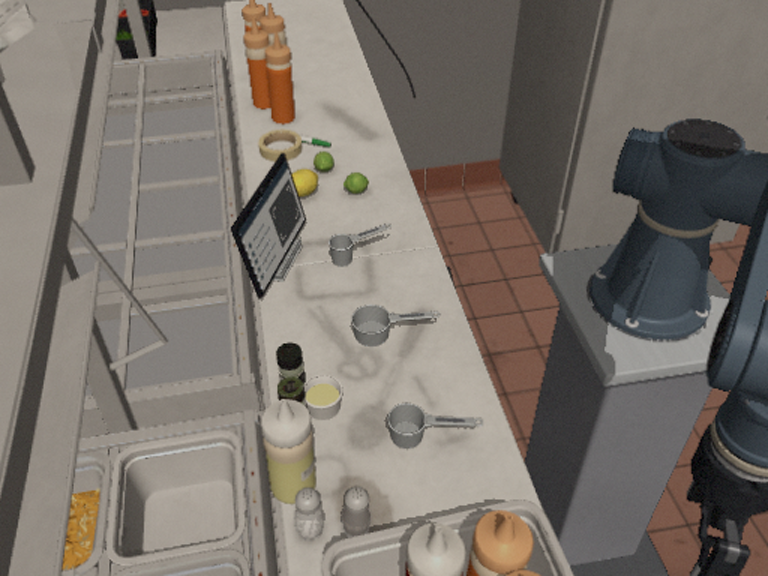

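View pics/wrist0.png

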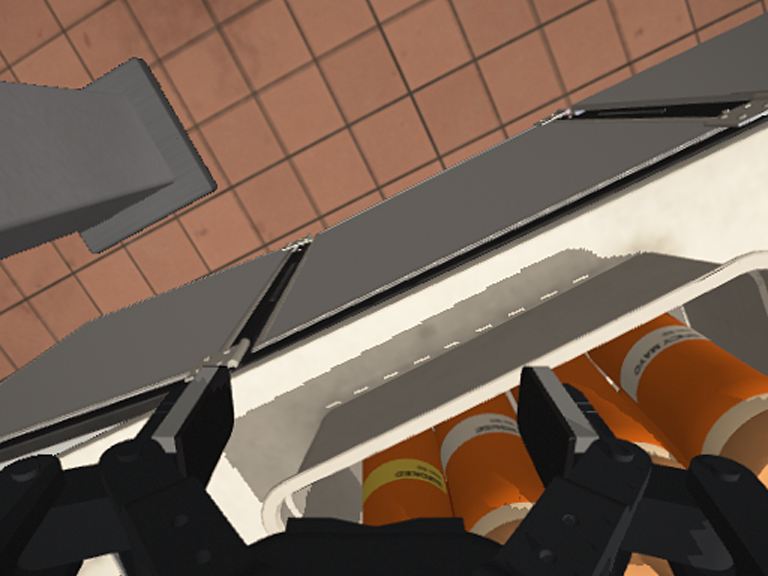

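Run:
```python
from h import *
show('top0','t1',(150,180,350,260),4)
show('top0','t2',(280,110,400,210),6)
show('side0','s1',(140,90,340,230),4)
show('side0','s2',(215,190,335,310),5)
```

```text
(no output)
```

View pics/t1.png

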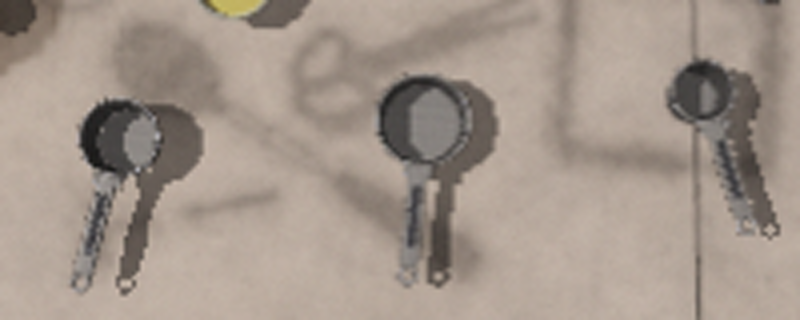

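View pics/t2.png

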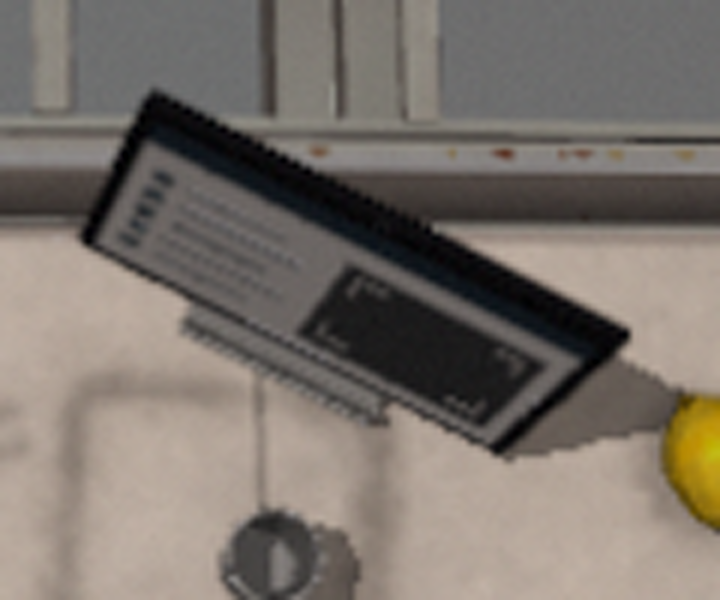

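View pics/s1.png

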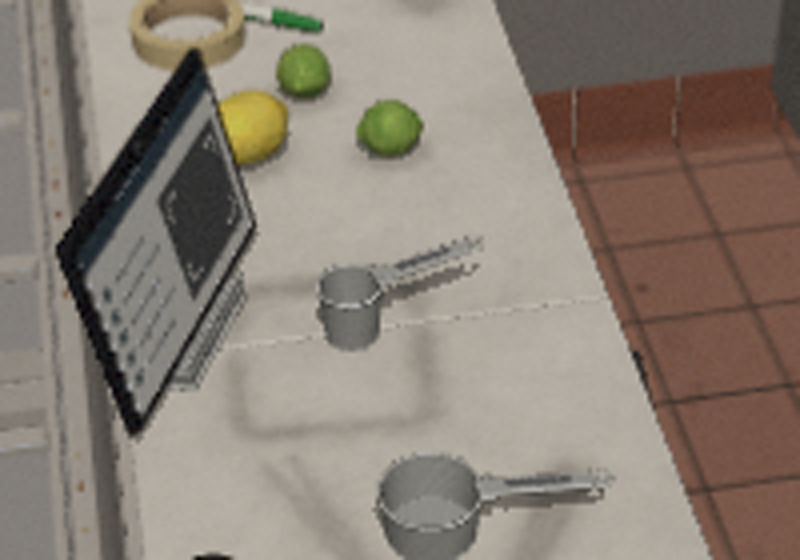

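View pics/s2.png

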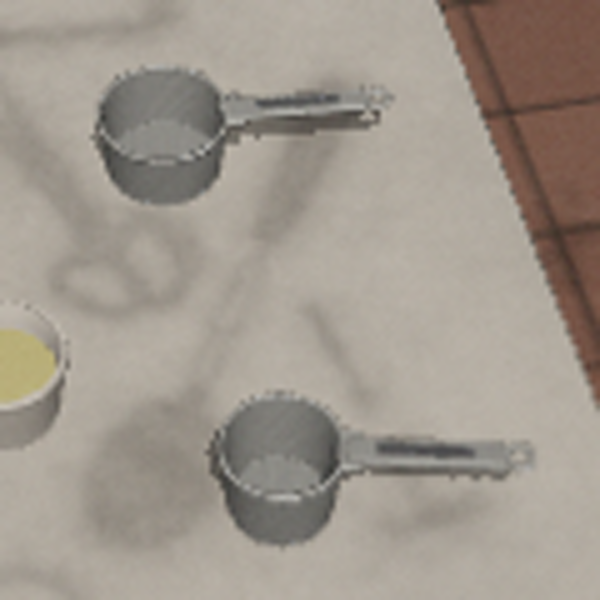

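Run:
```python
from h import *
T=lambda x,y,z:pix('top0',150+(x+.5)/4-.5,180+(y+.5)/4-.5,z)
S2=lambda x,y,z:pix('side0',215+(x+.5)/5-.5,190+(y+.5)/5-.5,z)
S1=lambda x,y,z:pix('side0',140+(x+.5)/4-.5,90+(y+.5)/4-.5,z)
np.set_printoptions(precision=4,suppress=True)
print('M',T(120,138,.0445),T(80,138,.0445),T(161,138,.0445),S2(280,446,.0445))
print('L',T(424,119,.04),S2(162,114,.04),'S',T(701,92,.049),S1(349,287,.049))
for n,c,a,b,z in (('M',(120,138),(104,185),(82,285),.0445),('L',(424,119),(418,175),(407,280),.04),('S',(701,92),(712,130),(745,230),.049)):
    C,A,B=T(*c,z),T(*a,z),T(*b,z)
    for P,Q in((C,B),(A,B)): d=Q-P; print(n,np.linalg.norm(d),np.degrees(np.arctan2(d[1],d[0])))
C=S2(280,446,.0445);B=S2(520,456,.0445);d=B-C;print('Mside',np.linalg.norm(d),np.degrees(np.arctan2(d[1],d[0])))
C=S2(162,114,.04);B=S2(378,95,.04);d=B-C;print('Lside',np.linalg.norm(d),np.degrees(np.arctan2(d[1],d[0])))
C=S1(349,287,.049);B=S1(472,241,.049);d=B-C;print('Sside',np.linalg.norm(d),np.degrees(np.arctan2(d[1],d[0])))
U=lambda x,y,z:pix('top0',280+(x+.5)/6-.5,110+(y+.5)/6-.5,z)
a,b=U(155,92,.18),U(628,333,.18);d=b-a;print('tab top',a,b,(a+b)/2,np.linalg.norm(d),np.degrees(np.arctan2(d[1],d[0])))
a,b=U(85,238,.018),U(505,455,.018);d=b-a;print('tab bot',a,b,(a+b)/2,np.linalg.norm(d),np.degrees(np.arctan2(d[1],d[0])))
a,b=S1(197,50,.178),S1(62,245,.178);d=b-a;print('tab side top',a,b,(a+b)/2,np.linalg.norm(d),np.degrees(np.arctan2(d[1],d[0])))
```

```text
M [0.5068 0.2127 0.0445] [0.5066 0.2423 0.0445] [0.5069 0.1825 0.0445] [0.5061 0.2106 0.0445]
L [ 0.5219 -0.0109  0.04  ] [ 0.5195 -0.0132  0.04  ] S [ 0.5415 -0.2153  0.049 ] [ 0.5403 -0.2198  0.049 ]
M 0.11044956388156979 166.64807671539202
M 0.07432902752541555 168.74267505351054
L 0.11866214942379782 174.094108152689
L 0.07711100491353767 174.14155864671548
S 0.10604147564598873 -163.15573894599382
S 0.07693056332802088 -162.542296176504
Mside 0.10993870217277182 166.00047468363462
Lside 0.1155122468142232 175.4622203115898
Sside 0.10448646940076348 -161.0608393213473
tab top [ 0.7384 -0.1429  0.18  ] [ 0.63   -0.3539  0.18  ] [ 0.6842 -0.2484  0.18  ] 0.23728021649272327 -117.19824821368628
tab bot [ 0.7093 -0.1281  0.018 ] [ 0.5978 -0.3425  0.018 ] [ 0.6536 -0.2353  0.018 ] 0.24164839691878182 -117.48840332321211
tab side top [ 0.6255 -0.3543  0.178 ] [ 0.7342 -0.1471  0.178 ] [ 0.6798 -0.2507  0.178 ] 0.23401048776016956 62.317980938196015
```

```bash
cat >> h.py <<'E'
np.set_printoptions(precision=4,suppress=True)
def down(psi):
    p=np.radians(psi); x=np.array([np.cos(p),np.sin(p),0]); z=np.array([0,0,-1.]); return R.from_matrix(np.stack([x,np.cross(z,x),z],1))
def go(pos,psi,rot=None):
    s=manip.sense(); r0=R.from_quat(s['tool_rot']); t=down(psi) if rot is None else rot
    sh=r0.inv().apply(np.array(pos)-s['tcp_pos'])*1000; rv=np.degrees((r0.inv()*t).as_rotvec())
    print('t',round(s['t'],2),'tcp',s['tcp_pos'],'psi',psi_now(),'F',s['force'],'gap',s['finger_gap']); print('shift',sh.round(1),'rot',rv.round(1),'rows',np.linalg.norm(sh)/62.5,np.linalg.norm(rv)/10.7)
def psi_now():
    x=R.from_quat(manip.sense()['tool_rot']).apply([1,0,0]); return round(float(np.degrees(np.arctan2(x[1],x[0]))),2)
E
python3 - <<'E'
from h import *
go((0.4368,0.2278,0.16),167)
print(manip.sense()['q'])
E
```

```text
t 0.15 tcp [0.2792 0.5585 0.2305] psi 153.43 F [0.1496 0.297  0.1931] gap 1.000704611502295
shift [-288.9 -225.2   70.8] rot [ -0.1  -0.  -13.6] rows 5.969553190033719 1.2684961480858843
[ 0.9285  0.5283  1.4336  0.      1.1814 -0.1785]
```

Emit:
drive_tool(
  motion=[-48,-37,0,0,0,-2,40,-96,-75,0,0,0,-4,40,-144,-112,10,0,0,-7,40,-193,-150,25,0,0,-9,40,-241,-188,50,0,0,-11,40,-289,-225,70,0,0,-13.6,40,-289,-225,70,0,0,-13.6,40,-289,-225,70,0,0,-13.6,40],
)

```text
t: 1.15
tcp_pos: [0.437, 0.2278, 0.1607]
tool_rot: [0.114, 0.993, -0.001, -0.001]
force: [0.7, -0.2, 0.9]
finger_gap: 0.467
```

Run:
```python
from h import *
snap('wrist','w1',s=1.5)
go((0.4368,0.2278,0.16),167)
C=np.array([.5065,.2117]);a=np.radians(167)
for r,z in ((0,.0445),(71.5,.0445),(116,.0445)):
    print(r,np.array(proj('w1',[*(C+r/1000*np.array([np.cos(a),np.sin(a)])),z]))*1.5)
```

```text
t 1.2 tcp [0.4367 0.2286 0.161 ] psi 167.02 F [-0.3197 -0.7487  0.0802] gap 0.4696454211525175
shift [-0.2 -0.7  1. ] rot [-0.1 -0.   0. ] rows 0.020522220126797944 0.007766148303171301
0 [375.5147 387.2   ]
71.5 [375.3487 271.0721]
116 [375.2296 189.1044]
```

View pics/w1.png

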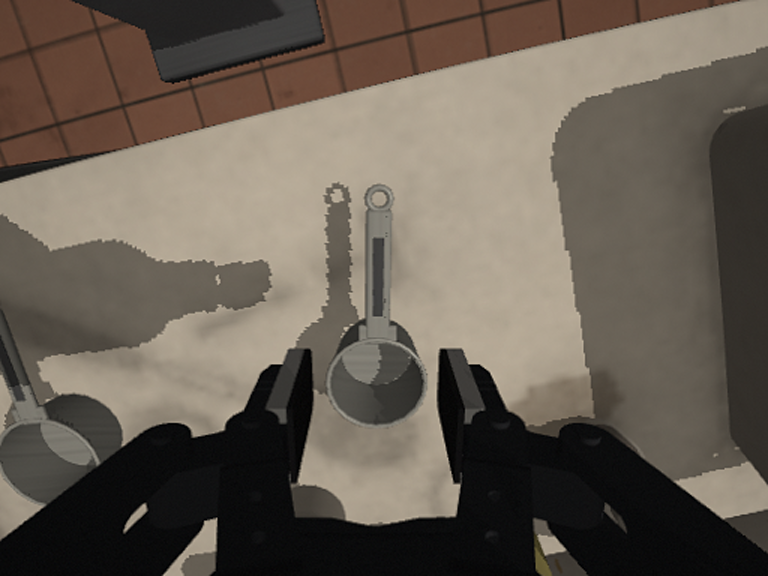

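Run:
```python
from h import *
P=lambda x,y:pix('w1',(x+.5)/1.5-.5,(y+.5)/1.5-.5,.0445)
c,e=P(376.5,384),P(379,197); d=e-c; print(c,e,np.linalg.norm(d),np.degrees(np.arctan2(d[1],d[0])))
h=P(379,272); print(h)
h=c+d/np.linalg.norm(d)*.0715
go((*h[:2],.036),166)
```

```text
[0.5044 0.2126 0.0445] [0.3978 0.2387 0.0445] 0.10973536524478064 166.26922123303106
[0.4376 0.2295 0.0445]
t 1.2 tcp [0.4367 0.2286 0.161 ] psi 167.02 F [-0.3197 -0.7487  0.0802] gap 0.4696454211525175
shift [  1.9   0.7 125. ] rot [-0.1 -0.   1. ] rows 2.0005979901277136 0.09551194215453714
```

Emit:
drive_tool(
  motion=[1,0.5,40,0,0,0.7,40,2,0.7,80,0,0,0.7,40,2,0.7,110,0,0,0.7,40,2,0.7,125,0,0,0.7,40,2,0.7,125,0,0,0.7,10,2,0.7,125,0,0,0.7,5,2,0.7,125,0,0,0.7,5,2,0.7,125,0,0,0.7,5],
  force=60,
)

```text
t: 2.2
tcp_pos: [0.4354, 0.2298, 0.0368]
tool_rot: [0.119, 0.993, -0.0, 0.0]
force: [0.3, 0.5, 0.1]
finger_gap: 0.135
```

Run:
```python
from h import *
snap('wrist','w2',s=1.5)
go((0.4368,0.2278,0.1),166)
```

```text
t 2.25 tcp [0.4353 0.2297 0.0367] psi 166.31 F [-0.9726  1.778   0.7752] gap 0.13447155317930362
shift [ -1.9  -1.6 -63.3] rot [-0.   0.   0.3] rows 1.0137782377140723 0.028665761755214684
```

View pics/w2.png

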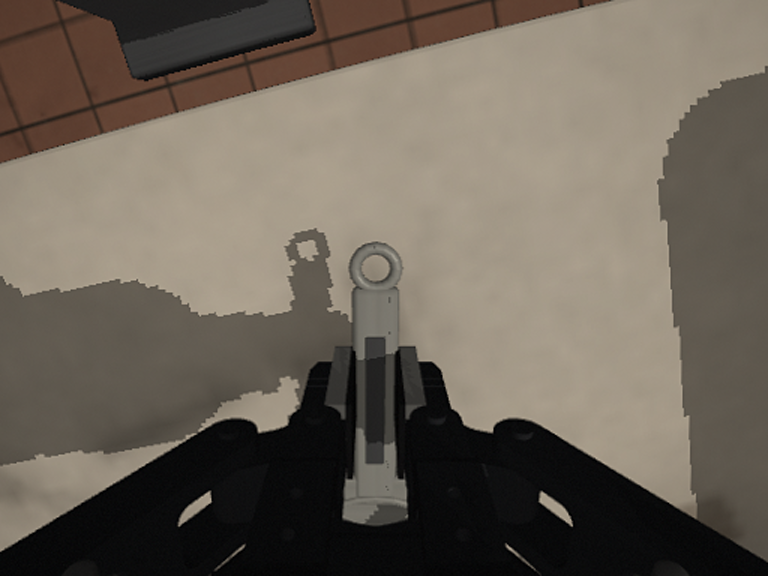

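Emit:
drive_tool(
  motion=[0,0,-10,0,0,0,5,0,0,-30,0,0,0,5,0,0,-60,0,0,0,5,0,0,-90,0,0,0,5,0,0,-90,0,0,0,5],
  force=80,
)

```text
t: 2.88
tcp_pos: [0.4368, 0.2301, 0.1292]
tool_rot: [0.119, 0.993, 0.001, 0.003]
force: [-0.1, 0.2, -1.8]
finger_gap: 0.125
```

Run:
```python
from h import *
snap('side','s3',(200,170,360,310),5)
go((0.4368,0.2278,0.1),166)
```

```text
t 2.92 tcp [0.4358 0.2298 0.1279] psi 166.3 F [ 0.3722  0.5397 -2.0865] gap 0.1271617468293214
shift [-1.4 -1.8 27.9] rot [0.1 0.2 0.3] rows 0.4475135823313224 0.03213869888185596
```

View pics/s3.png

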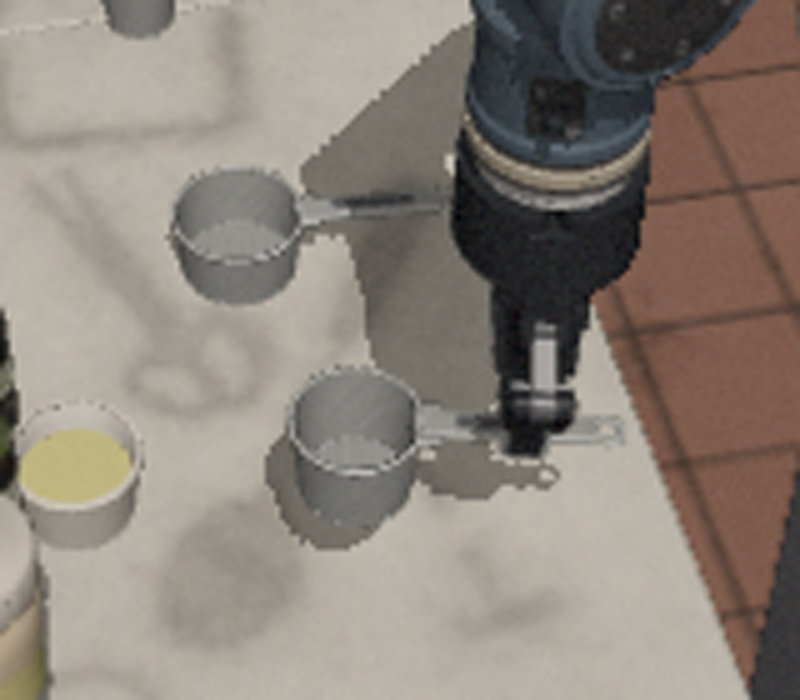

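Run:
```python
from h import *
print(pix('s3',200+355.5/5-.5,170+420.5/5-.5,.1357), manip.sense()['tcp_pos'])
go((0.4496,-.0054,0.12),174.7)
```

```text
[0.5076 0.2102 0.1357] [0.4358 0.2298 0.1279]
t 2.92 tcp [0.4358 0.2298 0.1279] psi 166.3 F [ 0.3722  0.5397 -2.0865] gap 0.1271617468293214
shift [ -69.1 -225.3    7.9] rot [ 0.   0.2 -8.4] rows 3.772286321598598 0.7854209491251121
```

Emit:
drive_tool(
  motion=[-10,-30,0,0,0,-1,5,-24,-80,0,0,0,-3,5,-39,-130,0,0,0,-5,5,-54,-180,3,0,0,-7,5,-66,-215,8,0,0,-8.4,5,-69,-225.3,8,0,0,-8.4,5,-69,-225.3,8,0,0,-8.4,5,-69,-225.3,8,0,0,-8.4,5],
)

```text
t: 3.92
tcp_pos: [0.4488, -0.0042, 0.1197]
tool_rot: [0.046, 0.999, 0.0, 0.001]
force: [0.2, -0.1, -0.7]
finger_gap: 0.128
```

Run:
```python
from h import *
snap('side','s4',(200,170,340,290),5)
snap('top','t4',(200,160,300,260),6)
go((0.4496,-.0054,0.12),174.7)
```

```text
t 4.03 tcp [ 0.4491 -0.0042  0.1198] psi 174.8 F [-0.3749  0.4358 -0.6991] gap 0.12992006764346611
shift [-0.6 -1.2 -0.2] rot [0.  0.1 0.1] rows 0.02144164809900651 0.016643320713223827
```

View pics/s4.png

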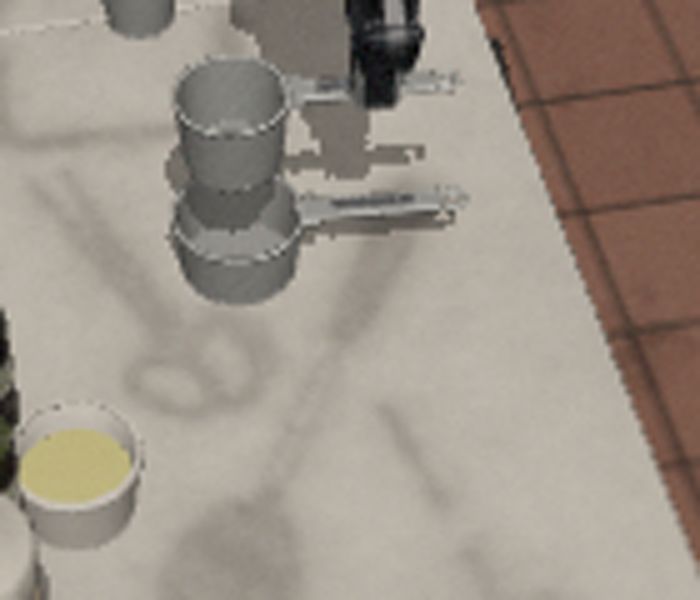

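View pics/t4.png

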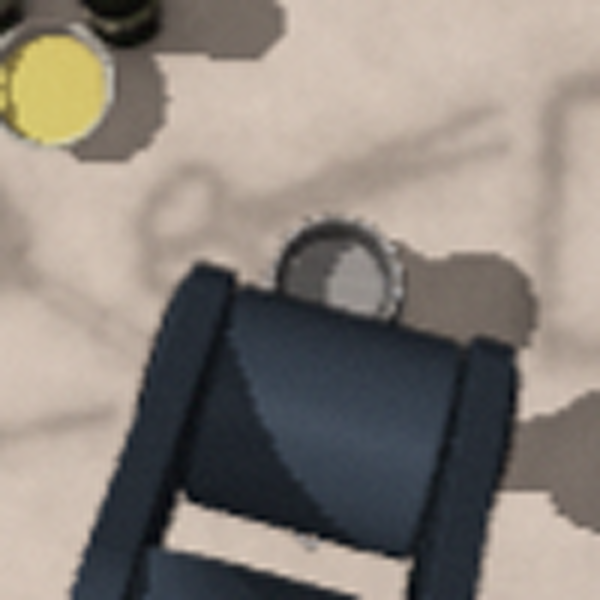

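Run:
```python
from h import *
P=lambda x,y,z:pix('s4',200+(x+.5)/5-.5,170+(y+.5)/5-.5,z)
s=manip.sense()
m=P(231.5,97,.1276); l=P(236.5,214,.04); print('M',m,'pred',s['tcp_pos']-.0712*R.from_quat(s['tool_rot']).apply([1,0,0]),'L',l)
print(P(231.5,137,.1276),P(236.5,265,.04), 'bottom-rim pts (expect ctr offset .0285 vs .034)')
e=P(447,82,.1276)-m; print(np.degrees(np.arctan2(e[1],e[0])))
e=P(450,197,.04)-l; print(np.degrees(np.arctan2(e[1],e[0])))
```

```text
M [ 0.5213 -0.011   0.1276] pred [ 0.52   -0.0106  0.12  ] L [ 0.5197 -0.0133  0.04  ]
[0.5266 0.0173 0.1276] [0.5265 0.0227 0.04  ] bottom-rim pts (expect ctr offset .0285 vs .034)
174.1686719737358
174.8073215154154
```

Run:
```python
from h import *
P=lambda x,y,z:pix('t4',200+(x+.5)/6-.5,160+(y+.5)/6-.5,z)
print(P(275,277,.1276),P(403,277,.1276),P(339,277,.1276))
s=manip.sense()
go(s['tcp_pos']+[-.0005,-.0018,-.0775],174.8)
```

```text
[0.5247 0.018  0.1276] [ 0.5248 -0.0404  0.1276] [ 0.5247 -0.0112  0.1276]
t 4.03 tcp [ 0.4491 -0.0042  0.1198] psi 174.8 F [-0.3749  0.4358 -0.6991] gap 0.12992006764346611
shift [ 0.5 -1.9 77.5] rot [0.  0.1 0. ] rows 1.2403602057467018 0.013603774171179878
```

Emit:
drive_tool(
  motion=[1.8,-1.3,15,0,0,0,5,1.8,-1.3,30,0,0,0,5,1.8,-1.3,40,0,0,0,5,1.8,-1.3,50,0,0,0,5,1.8,-1.3,60,0,0,0,5,1.8,-1.3,66,0,0,0,5,1.8,-1.3,70,0,0,0,5,1.8,-1.3,70,0,0,0,5],
)

```text
t: 5.03
tcp_pos: [0.4473, -0.0053, 0.0496]
tool_rot: [0.045, 0.999, 0.0, 0.001]
force: [-0.3, 0.6, -1.1]
finger_gap: 0.123
```

Run:
```python
from h import *
snap('side','s5',(200,170,340,290),5)
s=manip.sense();print(s['tcp_pos'],s['force'])
```

```text
[ 0.4474 -0.0053  0.0498] [-0.5385 -0.1711 -1.6596]
```

View pics/s5.png

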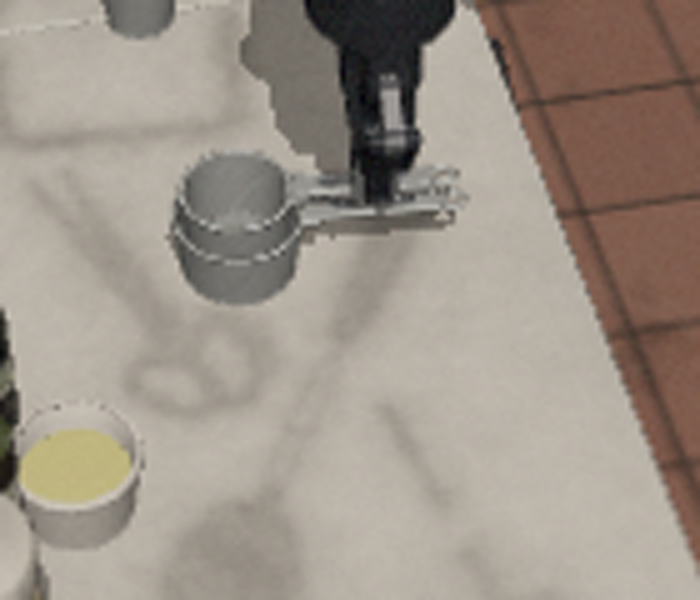

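Emit:
drive_tool(
  motion=[0,0,3,0,0,0,5,0,0,6,0,0,0,5,0,0,8,0,0,0,5,0,0,8,0,0,0,5],
)

```text
t: 5.58
tcp_pos: [0.4473, -0.0053, 0.0417]
tool_rot: [0.045, 0.999, 0.0, 0.001]
force: [0.3, 0.3, -1.7]
finger_gap: 0.125
```

Emit:
drive_tool(
  motion=[0,0,0,0,0,0,18,0,0,0,0,0,0,24,0,0,0,0,0,0,30,0,0,-15,0,0,0,30,0,0,-50,0,0,0,30,0,0,-100,0,0,0,40,0,0,-120,0,0,0,40,0,0,-120,0,0,0,40],
)

```text
t: 6.58
tcp_pos: [0.4481, -0.0056, 0.1631]
tool_rot: [0.045, 0.999, -0.0, 0.003]
force: [-0.1, 0.3, -0.5]
finger_gap: 0.471
```

Run:
```python
from h import *
snap('wrist','w6',s=1.5)
snap('side','s6',(200,170,340,290),5)
s=manip.sense();print(s['t'],s['tcp_pos'],s['force'])
```

```text
6.675 [ 0.4466 -0.0052  0.1612] [ 0.2102 -0.0801 -0.6171]
```

View pics/w6.png

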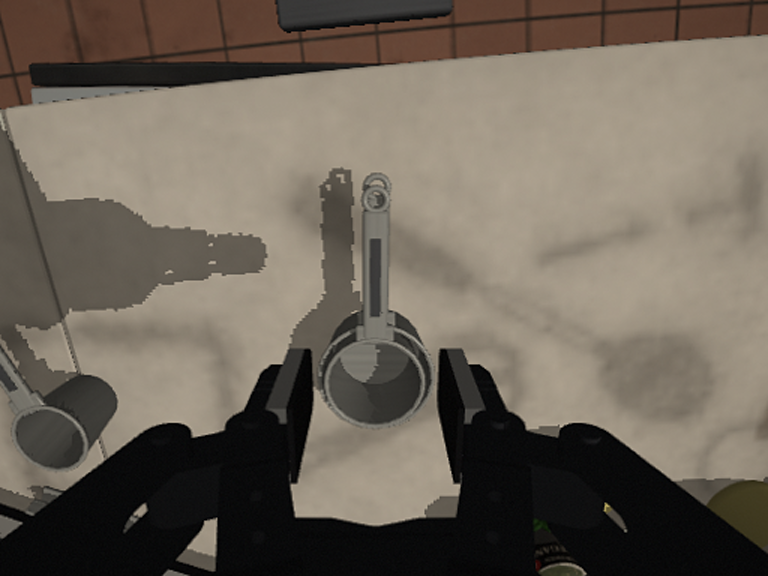

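View pics/s6.png

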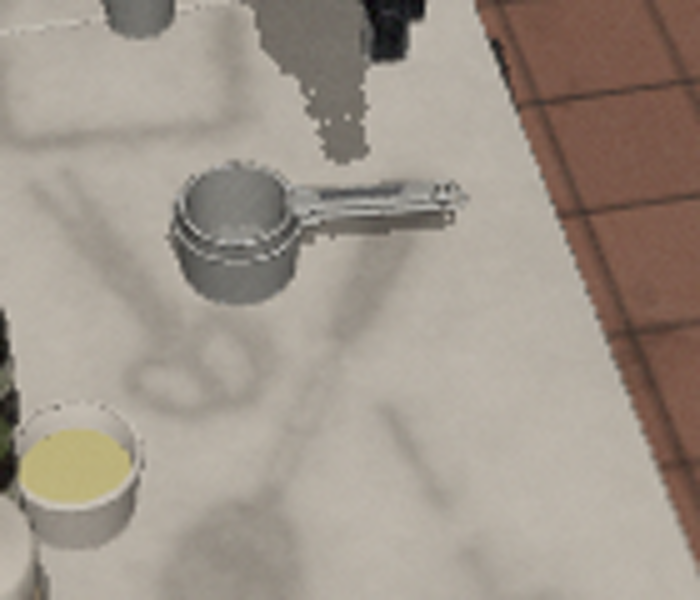

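Run:
```python
from h import *
P=lambda x,y,z:pix('w6',(x+.5)/1.5-.5,(y+.5)/1.5-.5,z)
c,e=P(376.5,383,.0465),P(376,199,.0465); d=e-c; print(c,e,np.linalg.norm(d),np.degrees(np.arctan2(d[1],d[0])))
print(P(376,180,.04))
c=P(48.5,436,.049);print('S',c)
go((0.478,-.238,.16),-162)
```

```text
[ 0.5178 -0.0112  0.0465] [ 0.4096 -0.0016  0.0465] 0.10856257840999994 174.97826834718802
[ 0.4005 -0.0008  0.04  ]
S [ 0.5365 -0.2184  0.049 ]
t 6.67 tcp [ 0.4466 -0.0052  0.1612] psi 174.8 F [ 0.2102 -0.0801 -0.6171] gap 0.47039401283156307
shift [ -52.4 -229.     1.1] rot [  0.    0.1 -23.2] rows 3.7583523407162818 2.1684916852522114
```

Emit:
drive_tool(
  motion=[-13,-57,0,0,0,-6,40,-26,-114,0,0,0,-12,40,-39,-171,0,0,0,-18,40,-52,-229,0,0,0,-23.2,40,-52,-229,0,0,0,-23.2,40,-52,-229,0,0,0,-23.2,40],
)

```text
t: 7.42
tcp_pos: [0.4762, -0.237, 0.1592]
tool_rot: [-0.156, 0.988, 0.002, -0.001]
force: [0.3, 1.1, -0.0]
finger_gap: 0.465
```

Run:
```python
from h import *
snap('wrist','w7',s=1.5)
s=manip.sense();print(s['t'],s['tcp_pos'],psi_now(),s['q'])
```

```text
7.475 [ 0.4762 -0.2363  0.1596] -162.01 [-0.672   0.5051  1.7349  0.0023  0.9055 -2.5583]
```

View pics/w7.png

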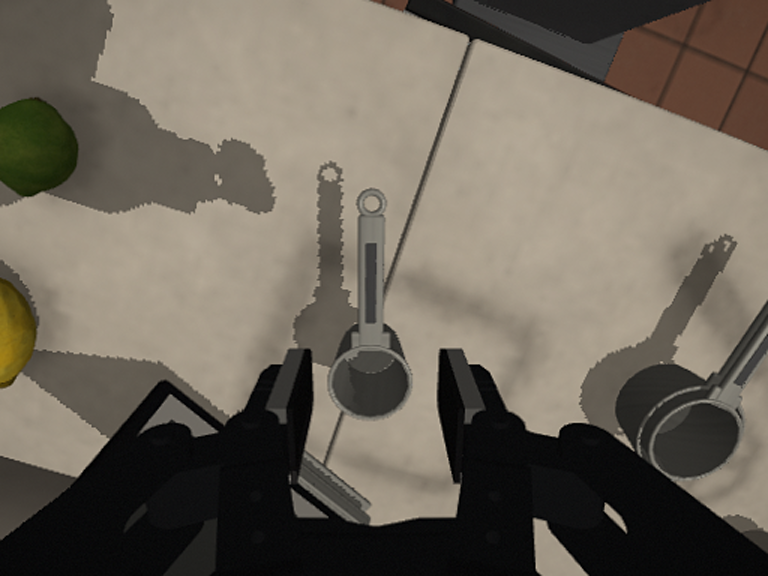

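Run:
```python
from h import *
P=lambda x,y,z:pix('w7',(x+.5)/1.5-.5,(y+.5)/1.5-.5,z)
c,e=P(370.5,381,.049),P(371.5,203,.049); d=e-c; a=np.degrees(np.arctan2(d[1],d[0])); print(c,e,np.linalg.norm(d),a)
h=c+d/np.linalg.norm(d)*.066
print(h)
go((*h[:2],.0408),a)
```

```text
[ 0.5376 -0.2193  0.049 ] [ 0.44  -0.25   0.049] 0.10222062265669055 -162.54612839164915
[ 0.4746 -0.2391  0.049 ]
t 7.47 tcp [ 0.4762 -0.2363  0.1596] psi -162.01 F [-0.2386  0.2135  0.1735] gap 0.47060313324757297
shift [  2.3  -2.7 118.8] rot [ 0.2 -0.   0.5] rows 1.901006189942872 0.05564979461976885
```

Emit:
drive_tool(
  motion=[1,-1.3,40,0,0,0.5,40,2.3,-2.7,80,0,0,0.5,40,2.3,-2.7,105,0,0,0.5,40,2.3,-2.7,119,0,0,0.5,40,2.3,-2.7,119,0,0,0.5,10,2.3,-2.7,119,0,0,0.5,5,2.3,-2.7,119,0,0,0.5,5,2.3,-2.7,119,0,0,0.5,5],
  force=80,
)

```text
t: 8.48
tcp_pos: [0.475, -0.2394, 0.0413]
tool_rot: [-0.152, 0.988, 0.002, -0.0]
force: [0.1, -0.1, 0.2]
finger_gap: 0.127
```

Run:
```python
from h import *
snap('wrist','w8',s=1)
s=manip.sense();print(s['t'],s['tcp_pos'],psi_now(),s['force'])
```

```text
8.525 [ 0.4749 -0.2395  0.0412] -162.51 [ 0.0635 -0.8603  0.7284]
```

View pics/w8.png

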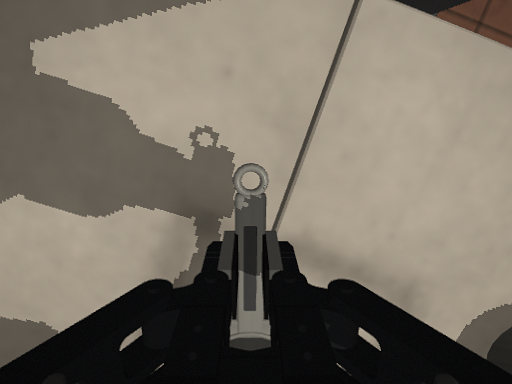

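Emit:
drive_tool(
  motion=[0,0,-10,0,0,0,5,0,0,-30,0,0,0,5,0,0,-60,0,0,0,5,0,0,-90,0,0,0,5,0,0,-90,0,0,0,5],
  force=80,
)

```text
t: 9.15
tcp_pos: [0.4765, -0.2409, 0.134]
tool_rot: [-0.152, 0.988, -0.001, 0.002]
force: [0.4, -0.1, -0.7]
finger_gap: 0.13
```

Run:
```python
from h import *
snap('side','s9',(160,90,300,210),5)
s=manip.sense();print(s['t'],s['tcp_pos'],psi_now(),s['force'],s['finger_gap'])
```

```text
9.2 [ 0.4756 -0.2402  0.1325] -162.52 [-0.2351  0.9872 -0.2604] 0.13086639970449085
```

View pics/s9.png

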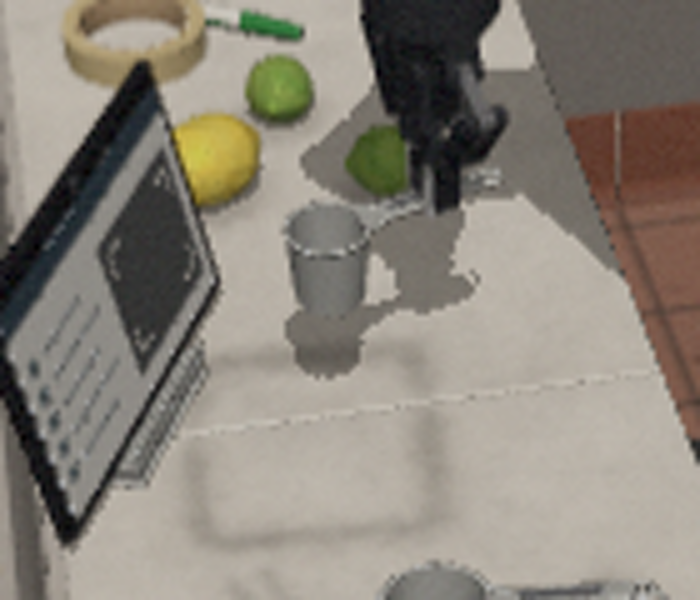

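Run:
```python
from h import *
s=manip.sense()
print(pix('s9',160+328.5/5-.5,90+228.5/5-.5,.1403)-s['tcp_pos'])
go((.4524,-.0056,.13),174.9)
```

```text
[0.0646 0.0147 0.0078]
t 9.2 tcp [ 0.4756 -0.2402  0.1325] psi -162.52 F [-0.2351  0.9872 -0.2604] gap 0.13086639970449085
shift [-48.4 230.7   2.8] rot [ 0.1  0.1 22.6] rows 3.7715362412342337 2.1105653063290566
```

Emit:
drive_tool(
  motion=[-7,35,0,0,0,3,5,-17,85,0,0,0,8,5,-27,135,0,0,0,13,5,-38,185,0,0,0,18,5,-46,220,2.5,0,0,22,5,-48.4,230.7,2.5,0,0,22.6,5,-48.4,230.7,2.5,0,0,22.6,5,-48.4,230.7,2.5,0,0,22.6,5],
)

```text
t: 10.2
tcp_pos: [0.453, -0.0067, 0.1301]
tool_rot: [0.045, 0.999, 0.0, 0.001]
force: [-0.6, 0.4, -0.7]
finger_gap: 0.128
```

Run:
```python
from h import *
snap('side','s10',(200,150,340,270),5)
snap('top','t10',(200,160,300,260),6)
s=manip.sense()
go((.4524,-.0056,.13),174.9)
```

```text
t 10.3 tcp [ 0.4529 -0.0068  0.1302] psi 174.8 F [ 0.4325  0.4198 -0.1935] gap 0.1259850087124744
shift [0.6 1.1 0.2] rot [ 0.1  0.1 -0.1] rows 0.020853407732719074 0.014572636545221684
```

View pics/s10.png

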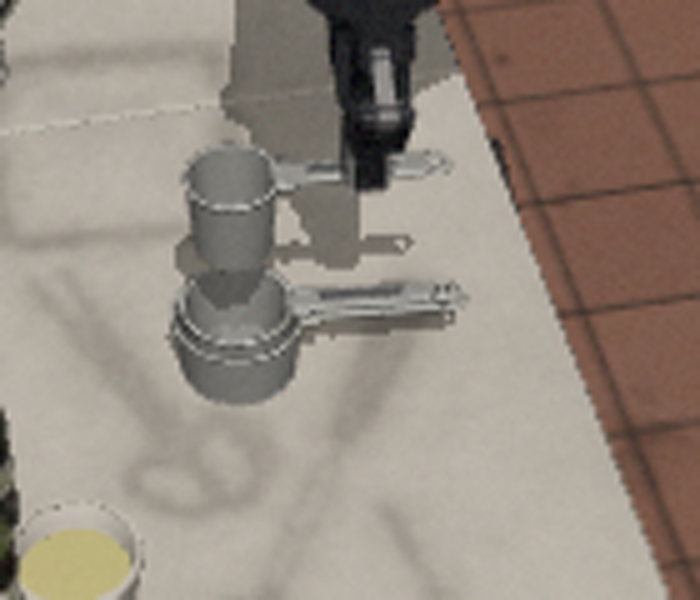

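View pics/t10.png

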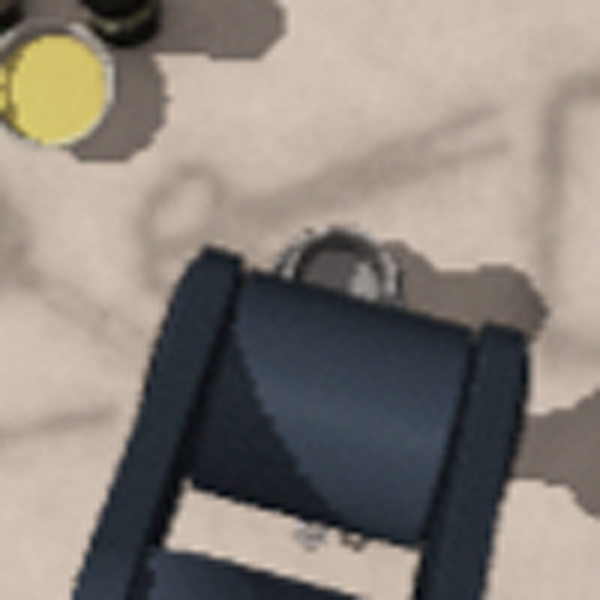

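Run:
```python
from h import *
P=lambda x,y,z:pix('s10',200+(x+.5)/5-.5,150+(y+.5)/5-.5,z)
s=manip.sense()
m=P(231.5,177,s['tcp_pos'][2]+.0078); l=P(236.5,302,.0465); print('S',m,'pred',s['tcp_pos']-.0659*R.from_quat(s['tool_rot']).apply([1,0,0]),'M',l)
print(P(231.5,212,s['tcp_pos'][2]+.0078),P(236.5,343,.0465))
e=P(440,160,.138)-m; print(np.degrees(np.arctan2(e[1],e[0])))
```

```text
S [ 0.5205 -0.0145  0.138 ] pred [ 0.5185 -0.0128  0.1303] M [ 0.5192 -0.0157  0.0465]
[0.5252 0.0104 0.138 ] [0.5246 0.0134 0.0465]
175.20318999040907
```

Emit:
drive_tool(
  motion=[0.8,-0.6,15,0,0,0,5,0.8,-0.6,30,0,0,0,5,0.8,-0.6,40,0,0,0,5,0.8,-0.6,50,0,0,0,5,0.8,-0.6,60,0,0,0,5,0.8,-0.6,68,0,0,0,5,0.8,-0.6,73,0,0,0,5,0.8,-0.6,73,0,0,0,5],
)

```text
t: 11.3
tcp_pos: [0.452, -0.0072, 0.0569]
tool_rot: [0.045, 0.999, 0.001, 0.001]
force: [-0.3, 0.2, -1.0]
finger_gap: 0.127
```

Run:
```python
from h import *
snap('side','s11',(200,170,340,290),5)
s=manip.sense();print(s['tcp_pos'],s['force'])
```

```text
[ 0.4522 -0.0072  0.0571] [0.1954 0.3466 0.2469]
```

View pics/s11.png

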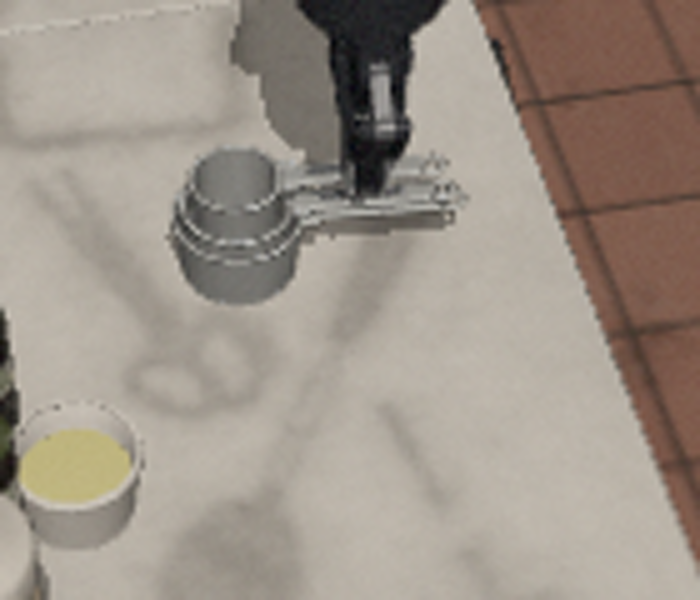

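Concentric. Lower to TCP ≈ 0.0485, release, rise.

Emit:
drive_tool(
  motion=[0,0,4,0,0,0,5,0,0,7,0,0,0,5,0,0,8.6,0,0,0,5,0,0,8.6,0,0,0,5],
)

```text
t: 11.85
tcp_pos: [0.4521, -0.0072, 0.0484]
tool_rot: [0.045, 0.999, 0.001, 0.001]
force: [0.1, -0.3, -1.1]
finger_gap: 0.125
```

Emit:
drive_tool(
  motion=[0,0,0,0,0,0,18,0,0,0,0,0,0,24,0,0,0,0,0,0,30,0,0,-15,0,0,0,30,0,0,-50,0,0,0,30,0,0,-90,0,0,0,40,0,0,-115,0,0,0,40,0,0,-115,0,0,0,40],
)

```text
t: 12.85
tcp_pos: [0.4532, -0.0076, 0.1652]
tool_rot: [0.045, 0.999, -0.0, 0.003]
force: [-0.7, 0.1, -0.3]
finger_gap: 0.471
```

Run:
```python
from h import *
snap('wrist','w12',s=1.5)
snap('side','s12',(200,170,340,290),5)
s=manip.sense();print(s['t'],s['tcp_pos'],s['force'])
```

```text
12.95 [ 0.4515 -0.0072  0.1632] [-0.7503  0.6889  0.4248]
```

View pics/w12.png

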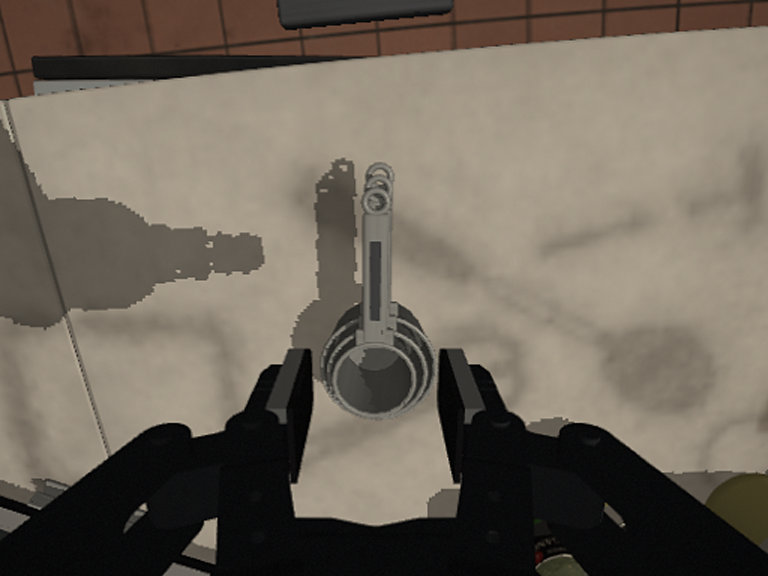

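View pics/s12.png

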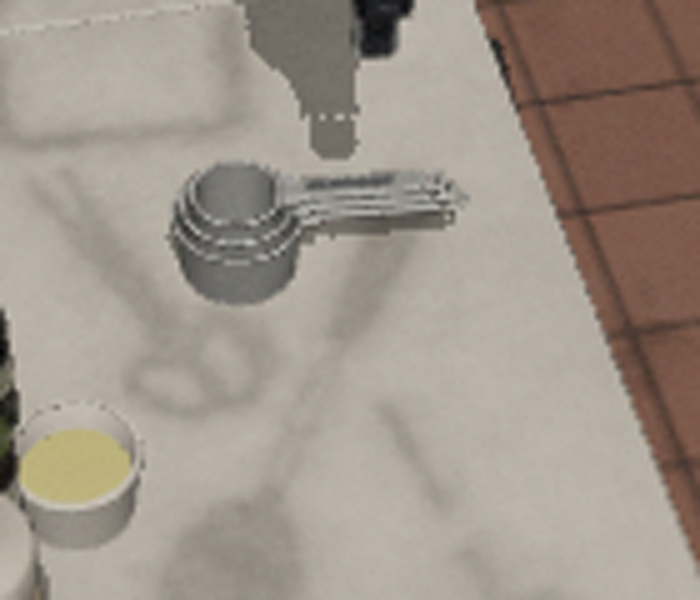

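Run:
```python
from h import *
P=lambda x,y,z:pix('w12',(x+.5)/1.5-.5,(y+.5)/1.5-.5,z)
c,e=P(373.5,380,.053),P(375.5,202,.053); d=e-c; print('S',c,e,np.linalg.norm(d),np.degrees(np.arctan2(d[1],d[0])))
c,e=P(378,381.5,.040),P(380,172,.040); d=e-c; print('L',c,e,np.linalg.norm(d),np.degrees(np.arctan2(d[1],d[0])))
print(P(376,280,.053),P(392,260,.04))
go((.4617,-.0080,.0255),174.7)
```

```text
S [ 0.5182 -0.0144  0.053 ] [ 0.4156 -0.004   0.053 ] 0.10316939667611684 174.17023898447493
L [ 0.5267 -0.0125  0.04  ] [ 0.4018 -0.0003  0.04  ] 0.12550067537564116 174.41551772407394
[ 0.4577 -0.0075  0.053 ] [0.4509 0.0022 0.04  ]
t 12.95 tcp [ 0.4515 -0.0072  0.1632] psi 174.81 F [-0.7503  0.6889  0.4248] gap 0.46608418449523825
shift [-10.   -0.1 137.7] rot [0.1 0.1 0.1] rows 2.209158178011922 0.013008479211665726
```

Emit:
drive_tool(
  motion=[-10,0,40,0,0,0.3,40,-10,0,80,0,0,0.3,40,-10,0,110,0,0,0.3,40,-10,0,128,0,0,0.3,40,-10,0,137.5,0,0,0.3,40,-10,0,137.5,0,0,0.3,20,-10,0,137.5,0,0,0.3,10,-10,0,137.5,0,0,0.3,5],
  force=40,
)

```text
t: 13.95
tcp_pos: [0.4617, -0.0079, 0.0262]
tool_rot: [0.048, 0.999, 0.0, 0.001]
force: [-0.4, 0.4, -1.7]
finger_gap: 0.152
```

Emit:
drive_tool(
  motion=[0,0,0,0,0,0,5,0,0,0,0,0,0,5,0,0,0,0,0,0,5],
  force=100,
)

```text
t: 14.32
tcp_pos: [0.4618, -0.0079, 0.0263]
tool_rot: [0.048, 0.999, 0.0, 0.001]
force: [-0.1, -0.9, -3.6]
finger_gap: 0.141
```

Run:
```python
from h import *
snap('wrist','w13',s=1.5)
snap('side','s13',(200,170,340,290),5)
s=manip.sense();print(s['t'],s['tcp_pos'],s['force'],s['finger_gap'],psi_now())
```

```text
14.425 [ 0.4617 -0.0079  0.0262] [ 0.3996  0.9369 -3.4795] 0.14055803533009467 174.52
```

View pics/w13.png

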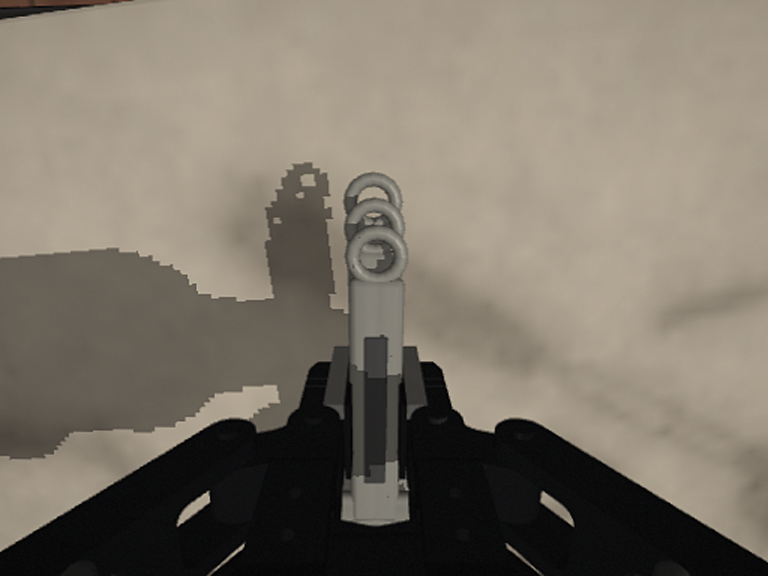

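View pics/s13.png

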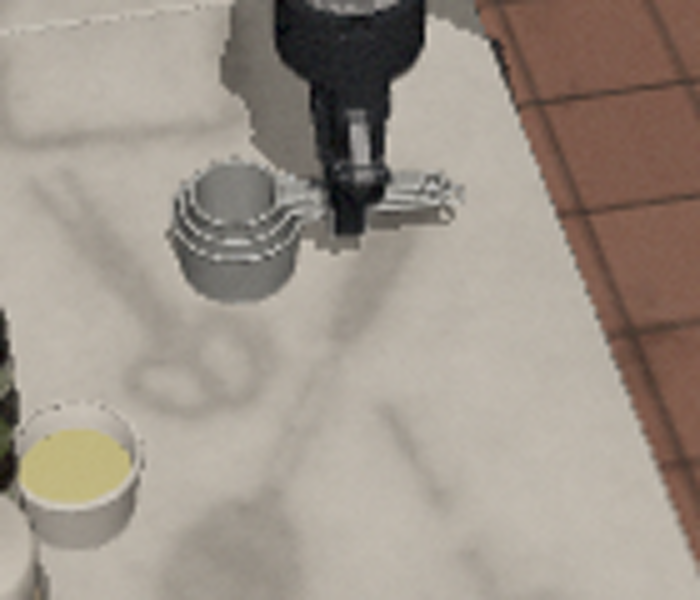

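Emit:
drive_tool(
  motion=[0,0,-5,0,0,0,5,0,0,-15,0,0,0,5,0,0,-30,0,0,0,5,0,0,-50,0,0,0,5,0,0,-70,0,0,0,5,0,0,-90,0,0,0,5,0,0,-100,0,0,0,5,0,0,-100,0,0,0,5],
)

```text
t: 15.42
tcp_pos: [0.4619, -0.0081, 0.127]
tool_rot: [0.048, 0.999, 0.0, 0.002]
force: [0.1, 0.5, -3.2]
finger_gap: 0.145
```

Run:
```python
from h import *
snap('side','s14',(200,130,340,250),5)
s=manip.sense();print(s['t'],s['tcp_pos'],s['force'],s['finger_gap'],psi_now(),s['q'])
```

```text
15.475 [ 0.4614 -0.008   0.1264] [ 0.2437 -0.0207 -3.1575] 0.13935987976211237 174.52 [-0.261   0.4887  1.9362  0.0019  0.7149 -1.7375]
```

View pics/s14.png

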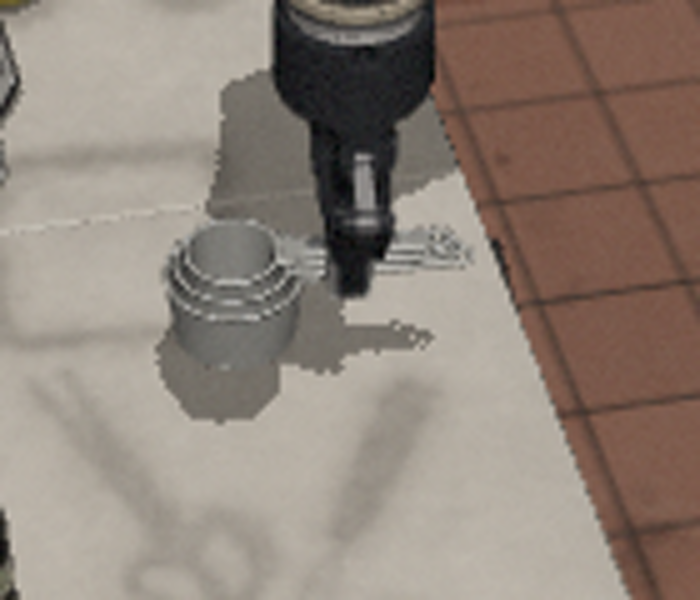

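Run:
```python
from h import *
go((.500,-.06,.198),174.5-60)
go((.527,-.1026,.198),62.5)
```

```text
t 15.47 tcp [ 0.4614 -0.008   0.1264] psi 174.52 F [ 0.2437 -0.0207 -3.1575] gap 0.13935987976211237
shift [-43.5 -48.  -71.6] rot [ 0.1  0.1 60. ] rows 1.545213555890495 5.6089642689909684
t 15.47 tcp [ 0.4614 -0.008   0.1264] psi 174.52 F [ 0.2437 -0.0207 -3.1575] gap 0.13935987976211237
shift [-74.5 -87.9 -71.6] rot [  0.1   0.  112. ] rows 2.1695723840002605 10.468770728313572
```

Emit:
drive_tool(
  motion=[-3,-4,-8,0,0,4,5,-9,-10,-20,0,0,12,5,-16,-18,-35,0,0,21,5,-24,-26,-50,0,0,30,5,-31,-34,-62,0,0,40,5,-38,-42,-70,0,0,49,5,-42,-47,-71.5,0,0,57,5,-43.5,-48,-71.5,0,0,60,5],
)

```text
t: 16.48
tcp_pos: [0.4997, -0.0601, 0.1969]
tool_rot: [0.542, 0.84, 0.001, -0.0]
force: [0.2, 0.0, -3.3]
finger_gap: 0.142
```

Run:
```python
from h import *
go((.527,-.1026,.198),62.5)
print(manip.sense()['q'])
```

```text
t 16.48 tcp [ 0.4997 -0.0601  0.1969] psi 114.34 F [ 0.1695  0.0269 -3.2905] gap 0.1423236922057788
shift [-50.    7.4  -1.1] rot [ 0.  -0.1 51.8] rows 0.8080949451249338 4.844974853870513
[-0.3431  0.4138  1.771   0.002   0.9569 -0.7691]
```

Emit:
drive_tool(
  motion=[-5,0.5,0,0,0,6,5,-13,2,0,0,0,14,5,-23,3,0,0,0,24,5,-33,5,-1,0,0,34,5,-42,6,-1,0,0,43,5,-48,7,-1,0,0,50,5,-50,7.4,-1,0,0,51.8,5,-50,7.4,-1,0,0,51.8,5],
)

```text
t: 17.48
tcp_pos: [0.5266, -0.1024, 0.1971]
tool_rot: [0.854, 0.52, 0.0, -0.001]
force: [0.4, 0.4, -3.6]
finger_gap: 0.141
```

Run:
```python
from h import *
snap('side','s15',(130,70,290,190),5)
snap('top','t15',(240,100,400,220),5)
go((.527,-.1026,.198),62.5)
s=manip.sense();print(s['qd'])
```

```text
t 17.57 tcp [ 0.5266 -0.1023  0.1974] psi 62.61 F [-0.5855 -0.4078 -3.5335] gap 0.142106330130163
shift [-0.1  0.5 -0.6] rot [-0.1 -0.1  0.1] rows 0.012024781933246208 0.01581189364652614
[ 0.0013 -0.0057 -0.0019 -0.001   0.0021  0.0056]
```

View pics/s15.png

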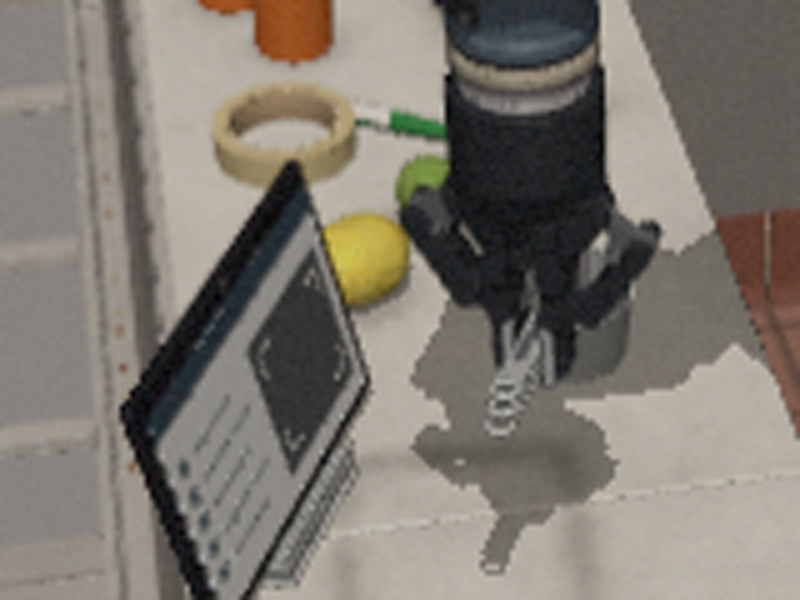

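View pics/t15.png

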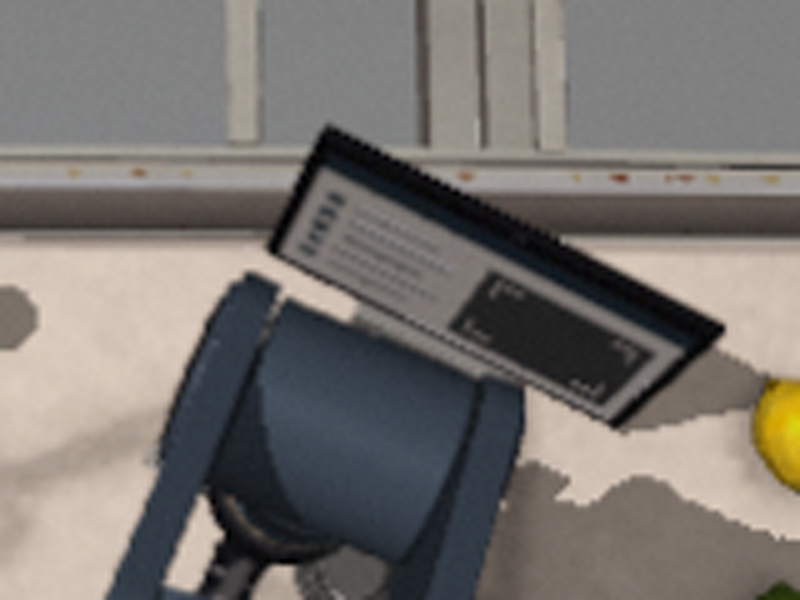

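Run:
```python
from h import *
snap('wrist','w16',s=1.5)
s=manip.sense();x=R.from_quat(s['tool_rot']).apply([1,0,0]); ax=s['tcp_pos']-.058*x
n=np.array([-.886,.463,0]); L=np.array([.676,-.246,.171]); d=ax-L
print(s['t'],ax,'front',d@n,'side',d@np.array([.463,.886,0]),'up',d[2])
T=lambda x,y,z:pix('t15',240+(x+.5)/5-.5,100+(y+.5)/5-.5,z)
print(T(340,575,.22))
```

```text
17.625 [ 0.5    -0.1538  0.1975] front 0.19862772539462145 side 0.0002200546642150363 up 0.026470132771748922
[ 0.4944 -0.1393  0.22  ]
```

View pics/w16.png

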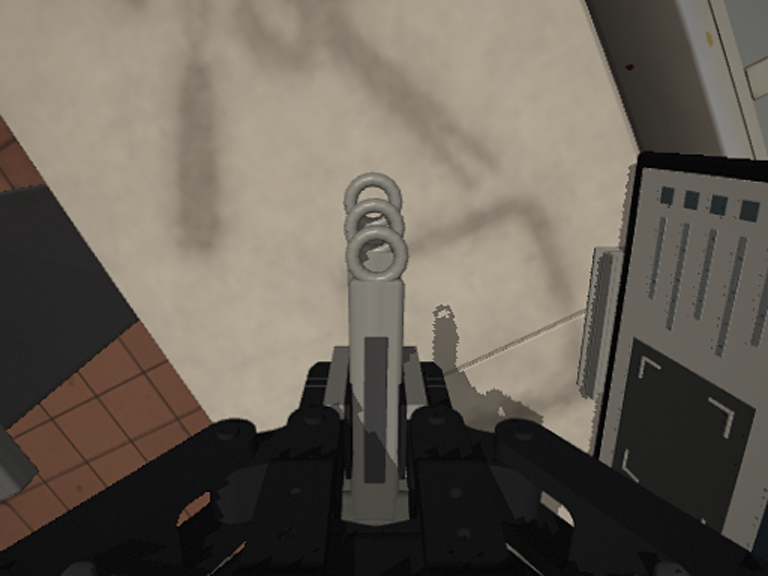

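Emit:
drive_tool(
  motion=[0,0,0,0,0,0,5,0,0,0,0,0,0,5,0,0,0,0,0,0,5,0,0,0,0,0,0,5],
)

```text
t: 18.12
tcp_pos: [0.5267, -0.1023, 0.1976]
tool_rot: [0.854, 0.52, 0.0, -0.001]
force: [0.9, -0.1, -3.1]
finger_gap: 0.142
```

Run:
```python
from h import *
s=manip.sense();print(s['t'],s['tcp_pos'],s['qd'],s['force'],s['finger_gap'])
print(manip.sign_off())
```

```text
18.125 [ 0.5267 -0.1023  0.1976] [-0.0001  0.001   0.0005 -0.0011 -0.0013 -0.0002] [ 0.8775 -0.1098 -3.0896] 0.14242805715906073
the job is handed in; nothing more can be done
None
```

I nested the three cups on the worktop with their handles stacked. I then gripped all three handles together at 100 N and held the set up in front of the tablet. I handed the job in at 18.1 s; no verdict is reported.

**Position:** my last checks put the middle of the set about 20 cm in front of the lens, centred sideways to within a few millimetres, and about 2.6 cm above it. The handles point sideways, parallel to the screen. The lens position comes from the tablet's edges, because I never saw the dot itself; I expect it is good to about 1 cm.

**Hold:** the last wrist picture of the handles matches the one taken at the grasp, so nothing slipped. The joints were practically still, and the force reading agreed with the weight of the whole set.

**Not confirmed:** the cup bodies were mostly hidden by the arm at the final pose. That they are level and seated rests on the side picture taken just after lifting and on the handles being unchanged since.

**Disagreements:** the cameras differed by 2–5 mm on cup positions. That was mostly within the 3.5 mm clearance between cups, and both cups dropped in without any contact force. No contact with the tablet or the other items showed up.

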